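# Turn the ebony pegs over from tray to tray

## Task

On the counter stand two pairs of shallow maple trays, each pair hinged like a book with a brass handle bar on each tray. Take the pair that holds the black ebony pegs: fold its empty tray over onto the full one as a cap, then swing both closed trays together over to the side where the empty tray lay, so that the pegs end up lying in it. Leave the pair closed and flat there, and leave the pair with the pale pegs as it is.

Things in the scene. Friction and masses are not known exactly. Their poses are not given: they have to be found in the camera images.
- ebony_hinge (a point): Middle of the hinge axis of the maple tray pair with the two black ebony pegs, 34 mm above the counter. Frame: x along the axis, y horizontal to the side of the full tray, z up; fixed in place. Each tray is 120 mm along x, reaches 8 to 93 mm from the axis, is 26 mm deep with 4 mm walls and a divider along x, its rim 1 mm below the axis. Foot board 130 x 200 x 6 mm.
- ebony_full_bar (a point): Centre of a round brass bar, 10 mm thick, 48 mm free length, parallel to the hinge axis, 128 mm from it, 35 mm clear of the tray edge; on the tray that holds the pegs at the start: at x -30, y +128, z 0 mm of the hinge frame when joint ebony_full is 0. It turns with its tray.
- ebony_cap_bar (a point): Centre of a round brass bar, 10 mm thick, 48 mm free length, parallel to the hinge axis, 128 mm from it, 35 mm clear of the tray edge; on the tray that is empty at the start: at x +30, y -128, z 0 mm of the hinge frame when joint ebony_cap is 0. It turns with its tray. With the trays closed both bars lie in one line, their centres 60 mm apart.
- ebony_full (a joint): Angle of the tray that holds the pegs (rad): 0 flat on the full side, open side up, where it starts; 1.57 upright; 3.14 flat on the other side, upside down. Stiff hinge: stays where it is left; 2 to 4 N at the bar turns it, twice that for both trays. With the other tray closed on it, it pushes that one along and the two stay together.
- ebony_cap (a joint): Angle of the tray that is empty at the start (rad): 0 flat on its own side, open side up; 1.57 upright; 3.14 folded over flat, upside down, on top of the full tray. It starts between 0 and 0.4. Same stiff hinge. The two angles cannot add to more than 3.14.
- ebony_peg1_mid (a point): Middle of a loose matte black ebony peg, 62 mm long, with a 15 mm wide, 9 mm thick head, lying in the hinge-side half of the full tray.
- ebony_peg2_mid (a point): Middle of the second such ebony peg, in the outer half of the full tray.
- bone_full (a joint): Angle of the full tray of the other, like pair, which holds two pale bone pegs: 0 at the start, to be left alone.
- bone_cap (a joint): Angle of the empty tray of the pair with the pale pegs: 0 at the start, to be left alone.

How it is judged:
On the way, in this order (a step that is already met when the one before it is completed fails the run):
1. the empty tray is folded over flat onto the full one, which still lies flat (value of joint ebony_cap above 2.95 rad and value of joint ebony_full below 0.15 rad), for 0.2 s.
2. the two trays are swung upright closed together (value of joint ebony_full above 1.2 rad and angle between the z axis of ebony_full_bar and the z axis of ebony_cap_bar, either way round below 0.25 rad).
At the end, for the whole second after the job is handed in: Both trays of the ebony pair lie closed and flat (within 0.18 rad) on the side where the empty tray lay, at rest, both ebony pegs resting in the lower tray (one may lean on its divider: centre no more than 8 mm above the hinge axis), between 8 and 95 mm from the hinge axis (value of joint ebony_full above 2.95 rad and value of joint ebony_cap below 0.18 rad and y of ebony_peg1_mid in the frame of ebony_hinge between -0.095 and -0.008 m and z of each of ebony_peg1_mid, ebony_peg2_mid in the frame of ebony_hinge below 0.008 m and y of ebony_peg2_mid in the frame of ebony_hinge between -0.095 and -0.008 m and velocity of joint ebony_full between -0.1 and 0.1 rad/s and velocity of joint ebony_cap between -0.1 and 0.1 rad/s); the robot touches nothing.
It fails at once if a tray of the pair with the pale pegs is lifted by more than 0.3 rad (value of joint any of bone_full, bone_cap above 0.3 rad).
It also fails if it takes over 59 s, if anything falls off the work surface, if the arm or the gripper's body presses on something with over 40 N, if the wrist force passes 120 N, or if a joint passes its speed limit or range.

## Robot

A 6-joint arm with a two-finger parallel gripper is mounted at the origin on the work surface. World frame = base frame: x ahead of the robot, y to its left, z up, the work surface at z = 0. Lengths are in m, angles in rad, forces in N, time in s.
With the tool pointing down it reaches from about 0.275 to 0.75 m from the base axis. Payload 10.2 kg.
Tool frame: the origin (TCP) lies midway between the tips of the shut fingers; the grasp point (between the pads) lies 19 mm behind it; z points along the fingers, y is the direction in which the jaws open and shut (so a half turn about z gives the same grasp; the last joint's range is limited). The gripper opens to 85 mm and grips with 20 to 120 N. Pads are 22 mm wide; open, the fingers measure 114 mm over their backs; the gripper's body (76 mm by 85 mm) begins 54 mm behind the grasp point. The pads swing forward as they close: fully open they stand 13 mm farther back than shut.
Start: joints at [1.121, 0.313, 1.498, -0, 1.331, -0.223], TCP at [0.118, 0.512, 0.231] pointing down, gripper open.
Joint ranges: [-2.94, 2.94], [-0.97, 2.17], [0.19, 2.56], [-1.23, 4.37], [0.02, 3.11], [-2.88, 2.88]. Speed limits (rad/s): [2.39, 2.39, 3.01, 3.14, 3.14, 3.14].

## Interface

Orientations are given as a unit quaternion [w, x, y, z].
In Python, from station import ctrl gives the robot as it stands.
- The arm moves only by the shell command python3 -m crank 'ROWS' [FORCE]. ROWS is JSON, a list of rows, each a list of 5 numbers: the shift along the tool's x, y, z each as a share of 30 mm, from -1 to 1, then the turn about the tool's z as a share of 0.1 rad, from -1 to 1, then the opening, from 0 (shut) to 1 (fully open). In form: [[x, y, z, roll, jaw], ...]. A call has 1 to 8 rows; each row shifts and turns the commanded pose from where the row before left it, along the tool's axes as they then stand; what a row does not reach is not made up. A row lasts 1/10 s, in which the tool goes at most 50 mm and 8.59 degrees, less where a joint would pass 70% of its speed; a pose out of reach is approached as far as the arm can. A call with a number of a shift or a turn outside -1 to 1 is refused whole. A call with a gripper value outside its range is refused whole. The fingers move at their own pace and stop on an object; FORCE is the grip in N (left out, the last holds). Time passes only in rows, so rows that do not move let the fingers close. It gives the time, the measured TCP pose, the force and the opening at its end, in the units of the state.
- ctrl.sense(): the state, without advancing time (a new reading comes with each control period).
- ctrl.snapshot(name): name is "side" or "top" or "wrist"; returns a dict with "image" (400x640x3 uint8, red, green, blue), "fx", "fy", "cx", "cy" (pixels), "cam_to_world" (4x4, takes a point from camera to world coordinates). Camera axes: x right, y down, z forward; pixel columns grow to the right and rows downward; lengths in m; the calibration is good to about 2 mm. A picture is of the moment at which its call begins. There is no depth.
- ctrl.sign_off(): hands the job in, once; it reports no verdict.
The state is a dict: "time_s": time; "joint_pos": joint angles; "joint_vel": joint speeds; "joint_efforts": joint torques, N m; "ee_pos": TCP position; "orientation": TCP orientation; "force": force on the tool from outside, world axes, zero at the start; "torque": the same for the moment, N m; "grip_width": finger opening in m.
Only numpy, scipy, OpenCV 4.12 (cv2) and the standard library are available. Lean on these libraries where they do the work, as an engineer would, in place of code of your own. Each camera call takes 0.05 s, during which the arm holds its last target. There are 200 camera calls.

## Working session

There is one attempt and no reset: what is moved stays moved. The work goes in short steps, Python scripts to look and compute and a shell command to move; the robot and the scene stay as the last step left them, time stands still between calls to the robot, and variables do not carry over. Pictures are saved under pics/ and viewed, about 8 in all and at most 12, crops included, and the job is handed in when it is done.

```bash
ls; mkdir -p pics
python3 - <<'E'
from station import ctrl
import cv2,numpy as np
np.set_printoptions(precision=4,suppress=True)
s=ctrl.sense();print(s)
for n in ("top","side"):
    d=ctrl.snapshot(n);cv2.imwrite(f"pics/{n}0.png",d["image"][:,:,::-1]);print(n,d["fx"],d["cx"],d["cy"],d["cam_to_world"])
E
```

```text
pics
{'time_s': 0.0, 'joint_pos': array([ 1.1206,  0.3134,  1.4984, -0.    ,  1.331 , -0.2234]), 'joint_vel': array([ 0.0006,  0.0008, -0.0009, -0.0008,  0.    ,  0.002 ]), 'joint_efforts': array([ -0.0003, -41.2264, -25.9748,  -0.0002,   0.0041,  -0.    ]), 'ee_pos': array([0.1179, 0.5113, 0.2307]), 'orientation': array([-0.0002,  0.1132,  0.9936, -0.0006]), 'force': array([-0.0141, -0.1991,  0.2999]), 'torque': array([ 0.0375, -0.0424, -0.0459]), 'grip_width': 0.08547388683872593}
top 376.2701167843402 315.7478603968434 202.25163043771707 [[ 0.0042 -0.9856  0.1688  0.3811]
 [-1.     -0.0028  0.0086 -0.0184]
 [-0.008  -0.1688 -0.9856  1.0078]
 [ 0.      0.      0.      1.    ]]
side 398.12088978716724 318.5699401167507 198.86458783286764 [[-0.6595 -0.5766  0.4822  0.1118]
 [-0.7516  0.5162 -0.4107  0.3617]
 [-0.0121 -0.6333 -0.7738  0.729 ]
 [ 0.      0.      0.      1.    ]]
```

View pics/top0.png

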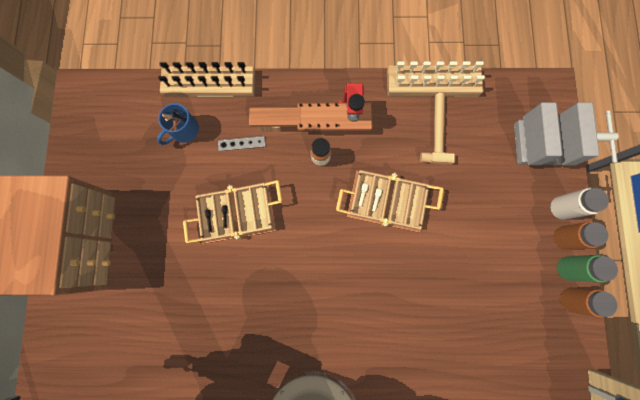

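View pics/side0.png

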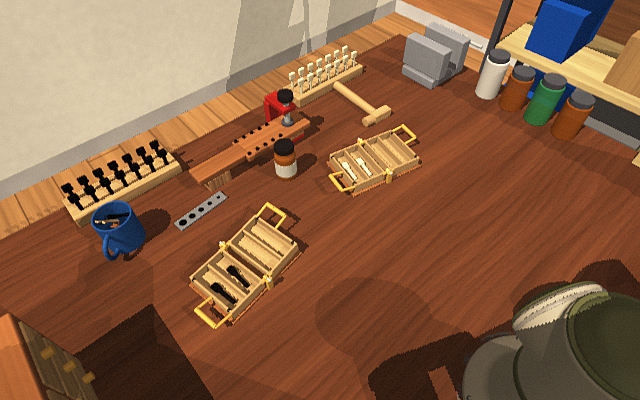

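The ebony pair is on the left in the top view, with its full tray outward at (215,217), its cap tray at (257,208) and its bars near (190,232) and (282,193). The bone pair is at (390,200). I'll crop in for measuring.

Run:
```python
import cv2,numpy as np
a=cv2.imread("pics/top0.png")[170:255,175:295]; b=cv2.imread("pics/side0.png")[195:335,180:310]
a=cv2.resize(a,None,fx=5,fy=5,interpolation=cv2.INTER_CUBIC);b=cv2.resize(b,None,fx=4,fy=4,interpolation=cv2.INTER_CUBIC)
cv2.imwrite("pics/ca.png",a);cv2.imwrite("pics/cb.png",b)
```

```text
(no output)
```

View pics/ca.png

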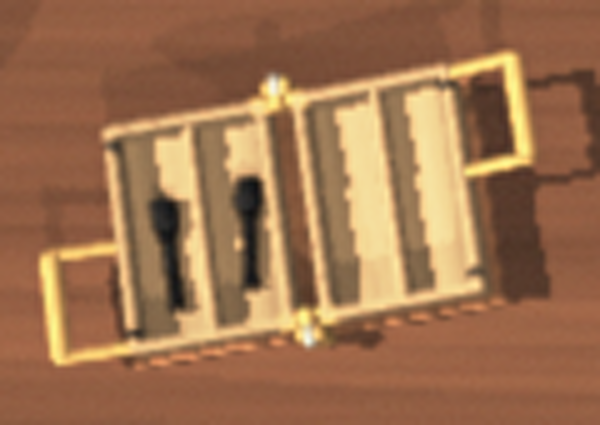

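View pics/cb.png

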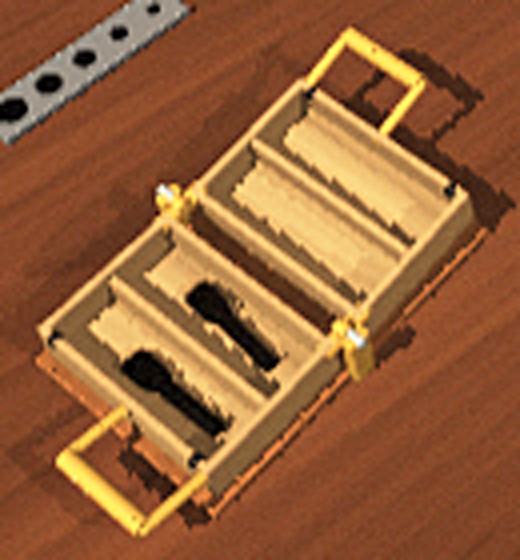

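The top crop shows the full bar's ends at (48,255) and (60,358), the cap bar's at (515,60) and (526,160), and the hinge posts at (274,88) and (308,326). In the side crop the full bar runs (68,462) to (138,527), the cap bar (352,37) to (418,80), and the posts are at (170,195) and (352,335). The cap tray looks slightly raised. Next I triangulate these.

```bash
cat > h.py <<'E'
import numpy as np
from station import ctrl
np.set_printoptions(precision=4,suppress=True)
def ray(d,p):
    T=np.array(d["cam_to_world"]);v=T[:3,:3]@[(p[0]-d["cx"])/d["fx"],(p[1]-d["cy"])/d["fy"],1];return T[:3,3],v/np.linalg.norm(v)
def plane(d,p,z):
    o,v=ray(d,p);return o+v*(z-o[2])/v[2]
def tri(rs):
    A=sum(np.eye(3)-np.outer(v,v) for o,v in rs);b=sum((np.eye(3)-np.outer(v,v))@o for o,v in rs);return np.linalg.solve(A,b)
E
python3 - <<'E'
from h import *
t=ctrl.snapshot("top");s=ctrl.snapshot("side")
P={"full":[(54,306.5),(103,494.5)],"fullA":[(48,255),(68,462)],"fullB":[(60,358),(138,527)],"cap":[(520.5,110),(385,58.5)],"capA":[(515,60),(352,37)],"capB":[(526,160),(418,80)],"postA":[(274,88),(170,195)],"postB":[(308,326),(352,335)]}
for k,(a,b) in P.items():
    a=((a[0]+.5)/5+174.5,(a[1]+.5)/5+169.5);b=((b[0]+.5)/4+179.5,(b[1]+.5)/4+194.5)
    x=tri([ray(t,a),ray(s,b)]);print(k,x,"top@34",plane(t,a,.034),"side@34",plane(s,b,.034))
E
```

```text
full [0.4722 0.3303 0.0311] top@34 [0.4713 0.3286 0.034 ] side@34 [0.4715 0.3311 0.034 ]
fullA [0.4987 0.335  0.029 ] top@34 [0.4983 0.3334 0.034 ] side@34 [0.4958 0.335  0.034 ]
fullB [0.4462 0.3257 0.0336] top@34 [0.4447 0.3238 0.034 ] side@34 [0.4478 0.3272 0.034 ]
cap [0.5744 0.0876 0.0485] top@34 [0.5761 0.088  0.034 ] side@34 [0.5857 0.0827 0.034 ]
capA [0.6014 0.091  0.045 ] top@34 [0.6031 0.0915 0.034 ] side@34 [0.6102 0.0872 0.034 ]
capB [0.548  0.0843 0.0522] top@34 [0.5493 0.0846 0.034 ] side@34 [0.5618 0.0783 0.034 ]
postA [0.5884 0.2198 0.0334] top@34 [0.5876 0.219  0.034 ] side@34 [0.5888 0.2205 0.034 ]
postB [0.4623 0.197  0.0306] top@34 [0.4617 0.1959 0.034 ] side@34 [0.461  0.1981 0.034 ]
```

```bash
cat >> h.py <<'E'
H=np.array([.524,.2085,.034]);psi=.172
xh=np.array([np.cos(psi),np.sin(psi),0]);yh=np.array([-xh[1],xh[0],0])
from scipy.spatial.transform import Rotation as R
def st():
    s=ctrl.sense();q=s["orientation"];M=R.from_quat([q[1],q[2],q[3],q[0]]).as_matrix()
    return s,np.array(s["ee_pos"]),M
def to(target):  # TCP target -> shift in tool axes, units of 30 mm; roll in 0.1 rad
    s,p,M=st();d=np.array(target)-p
    roll=-(np.arctan2(yh[1],yh[0])-np.arctan2(M[1,1],M[0,1]))
    print("t",s["time_s"],"tcp",p,"hinge frame",(p-H)@np.c_[xh,yh,[0,0,1]]*1000,"tool shift/30mm",M.T@d/.03,"roll",roll/.1,"F",s["force"],"w",s["grip_width"])
def bar(x,y,z): return H+x*xh+y*yh+np.array([0,0,z-.019])  # TCP for grasp point at hinge-frame point
E
python3 -m crank '[[0,0,0,-1,0.3],[0,0,0,-1,0.3],[0,0,0,-1,0.3],[0,0,0,-1,0.3],[-0.77,-1,0,0,0.3],[-0.77,-1,0,0,0.3],[-0.77,-1,0,0,0.3],[-0.77,-1,0,0,0.3]]' 30
python3 -c "
from h import *
to(bar(.03,-.127,.015))"
```

```text
time_s: 1.0
ee_pos: [0.2305, 0.4081, 0.2312]
orientation: [-0.0, -0.087, 0.996, -0.0]
force: [0.0, 0.4, 0.6]
grip_width: 0.0257
t 1.0 tcp [0.2305 0.4081 0.2312] hinge frame [-254.9635  246.9183  197.2279] tool shift/30mm [ -9.4796 -12.4784   6.7079] roll 0.015758819207944974 F [0.0405 0.3922 0.5948] w 0.025740373709924744
```

```bash
python3 -m crank '[[-0.77,-1,0,0,0.3],[-0.77,-1,0,0,0.3],[-0.77,-1,0,0,0.3],[-0.77,-1,0,0,0.3],[-0.77,-1,0.4,0,0.3],[-0.77,-1,0.6,0,0.3],[-0.77,-1,0.6,0,0.3],[-0.77,-1,0.6,0,0.3]]' 30
python3 -m crank '[[-0.77,-1,0.6,0,0.3],[-0.77,-1,0.6,0,0.3],[-0.77,-1,0.6,0,0.3],[-0.77,-1,0.6,0,0.3],[0,0,0,0,0.3],[0,0,0,0,0.3]]' 30
python3 - <<'E'
from h import *
import cv2
to(bar(.03,-.127,.015))
for n in ("wrist","top","side"):
    d=ctrl.snapshot(n);cv2.imwrite(f"pics/{n}1.png",d["image"][:,:,::-1])
    if n=="wrist":print(d["fx"],d["cx"],d["cy"],d["cam_to_world"])
E
```

```text
time_s: 1.8
ee_pos: [0.4541, 0.2035, 0.1646]
orientation: [0.0, -0.086, 0.996, 0.0]
force: [0.9, 0.1, 0.2]
grip_width: 0.0257
time_s: 2.4
ee_pos: [0.5646, 0.1021, 0.0927]
orientation: [-0.001, -0.086, 0.996, 0.0]
force: [-0.2, -0.4, 0.2]
grip_width: 0.0257
t 2.4 tcp [0.5646 0.1021 0.0927] hinge frame [  21.8341 -111.7428   58.6799] tool shift/30mm [-0.2751 -0.5095  2.0887] roll 0.0011383401713094266 F [-0.216  -0.4237  0.1536] w 0.02566587235960184
331.16001312571615 328.2380197688043 198.62255384986898 [[-0.1717  0.9465  0.2731  0.4946]
 [ 0.9851  0.165   0.0477  0.0889]
 [ 0.0001  0.2772 -0.9608  0.2357]
 [ 0.      0.      0.      1.    ]]
```

View pics/wrist1.png

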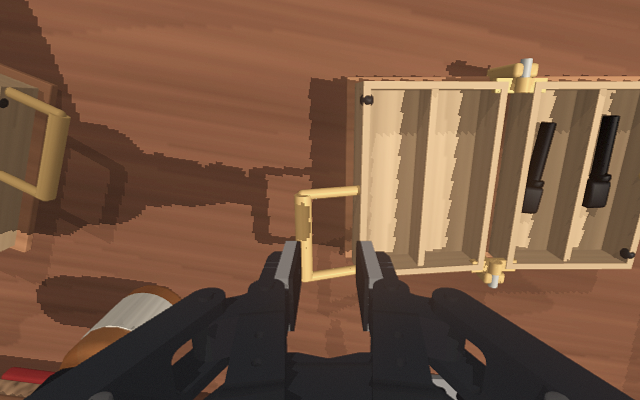

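The wrist view shows the cap bar running (304,197) to (307,278), left of the middle of the jaws. Next I cast that onto the bar's height.

Run:
```python
from h import *
d=dict(fx=331.16,fy=331.16,cx=328.24,cy=198.62,cam_to_world=[[-0.1717,.9465,.2731,.4946],[.9851,.165,.0477,.0889],[.0001,.2772,-.9608,.2357],[0,0,0,1]])
F=np.c_[xh,yh,[0,0,1]]
for n,p,z in (("A",(304,197),.05),("B",(307,278),.05),("mid",(305.5,237.5),.05),("mid",(305.5,237.5),.045),("postA",(526,72),.034),("postB",(494,275),.034),("traynear",(366,86),.034)):
    w=plane(d,p,z);print(n,z,w,(w-H)@F*1000)
to(bar(.03,-.127,.015))
```

```text
A 0.05 [0.5488 0.084  0.05  ] [   3.1717 -126.8814   16.    ]
B 0.05 [0.6007 0.0939 0.05  ] [  55.953  -126.0389   16.    ]
mid 0.05 [0.5738 0.0888 0.05  ] [  28.5985 -126.4755   16.    ]
mid 0.045 [0.576  0.0888 0.045 ] [  30.6996 -126.8436   11.    ]
postA 0.034 [0.4584 0.1972 0.034 ] [-66.54     0.1134   0.    ]
postB 0.034 [0.5858 0.2191 0.034 ] [62.691  -0.1464  0.    ]
traynear 0.034 [0.4815 0.1088 0.034 ] [-58.9121 -90.9944   0.    ]
t 2.55 tcp [0.5645 0.1033 0.094 ] hinge frame [  21.8904 -110.543    60.0044] tool shift/30mm [-0.2673 -0.5491  2.1337] roll 0.023805404284240606 F [ 0.6623 -0.0523 -0.0402] w 0.0251116245998289
```

```bash
python3 -m crank '[[-0.25,-0.55,0,0,0.3],[0,0,0,0,0.3],[0,0,0.7,0,0.3],[0,0,0.7,0,0.3],[0,0,0.7,0,0.3],[0,0,0,0,0.3],[0,0,0,0,0.3]]' 30
python3 -c "
from h import *
to(bar(.03,-.127,.015))"
```

```text
time_s: 3.25
ee_pos: [0.5753, 0.0875, 0.0309]
orientation: [0.0, -0.087, 0.996, -0.0]
force: [0.7, -0.2, 0.0]
grip_width: 0.0257
t 3.25 tcp [0.5753 0.0875 0.0309] hinge frame [  29.8542 -127.958    -3.0636] tool shift/30mm [-0.0049  0.0319  0.0312] roll 0.012431066058651297 F [ 0.6997 -0.1777  0.0044] w 0.025653206639386885
```

```bash
python3 -m crank '[[0,0,0,0,0],[0,0,0,0,0],[0,0,0,0,0],[0,0,0,0,0],[0,0,0,0,0]]' 30
python3 -c "
from h import *
to(bar(.03,-.127,.015))
a=np.linspace(.12,3.14,32);y=-128*np.cos(a)/30;z=-128*np.sin(a)/30
print(np.round(np.c_[a[1:],np.diff(y),np.diff(z)],2))"
```

```text
time_s: 3.75
ee_pos: [0.5756, 0.0886, 0.0315]
orientation: [0.001, -0.087, 0.996, 0.001]
force: [-0.5, 5.8, -0.4]
grip_width: 0.0086
t 3.75 tcp [0.5756 0.0886 0.0315] hinge frame [  30.2676 -126.9933   -2.5247] tool shift/30mm [ 0.009  -0.0003  0.0492] roll 0.013358598423953705 F [-0.479   5.7901 -0.4254] w 0.008602685436079205
[[ 0.22  0.07 -0.41]
 [ 0.31  0.11 -0.4 ]
 [ 0.41  0.15 -0.39]
 [ 0.51  0.18 -0.37]
 [ 0.61  0.22 -0.35]
 [ 0.7   0.25 -0.33]
 [ 0.8   0.28 -0.3 ]
 [ 0.9   0.31 -0.27]
 [ 1.    0.34 -0.24]
 [ 1.09  0.36 -0.21]
 [ 1.19  0.38 -0.17]
 [ 1.29  0.39 -0.13]
 [ 1.39  0.4  -0.1 ]
 [ 1.48  0.41 -0.06]
 [ 1.58  0.42 -0.02]
 [ 1.68  0.41  0.02]
 [ 1.78  0.41  0.06]
 [ 1.87  0.4   0.1 ]
 [ 1.97  0.39  0.14]
 [ 2.07  0.37  0.18]
 [ 2.17  0.36  0.22]
 [ 2.26  0.33  0.25]
 [ 2.36  0.31  0.28]
 [ 2.46  0.28  0.31]
 [ 2.56  0.25  0.33]
 [ 2.65  0.21  0.36]
 [ 2.75  0.18  0.38]
 [ 2.85  0.14  0.39]
 [ 2.95  0.1   0.4 ]
 [ 3.04  0.06  0.41]
 [ 3.14  0.02  0.41]]
```

Gripped: the opening stopped at 8.6 mm on the bar, and the side force is 6 N. Now the arc.

```bash
python3 -m crank '[[0,0.07,-0.41,0,0],[0,0.11,-0.4,0,0],[0,0.15,-0.39,0,0],[0,0.18,-0.37,0,0],[0,0.22,-0.35,0,0],[0,0.25,-0.33,0,0],[0,0.28,-0.3,0,0],[0,0.31,-0.27,0,0]]' 30
python3 -c "
from h import *
a=.9;to(bar(.03,-.128*np.cos(a),.128*np.sin(a)))"
```

```text
time_s: 4.55
ee_pos: [0.5681, 0.132, 0.1176]
orientation: [0.002, -0.086, 0.996, -0.002]
force: [1.2, -12.4, 8.0]
grip_width: 0.0086
t 4.55 tcp [0.5681 0.132  0.1176] hinge frame [ 30.3372 -82.8757  83.6128] tool shift/30mm [0.0113 0.1107 0.0776] roll 0.010817182815234805 F [  1.2335 -12.4247   8.0409] w 0.00859132072759142
```

```bash
python3 -m crank '[[0,0,0,0,0],[0,0,0,0,0],[0,0,0,0,0]]' 30
python3 -c "
from h import *
a=.9;to(bar(.03,-.128*np.cos(a),.128*np.sin(a)))"
```

```text
time_s: 4.85
ee_pos: [0.5681, 0.1323, 0.1179]
orientation: [0.002, -0.086, 0.996, -0.002]
force: [-0.4, -9.6, 11.7]
grip_width: 0.0085
t 4.85 tcp [0.5681 0.1323 0.1179] hinge frame [ 30.3754 -82.6303  83.8719] tool shift/30mm [0.0127 0.1025 0.0864] roll 0.01173745359320355 F [-0.3967 -9.5664 11.7426] w 0.008459057111874523
```

```bash
python3 -m crank '[[0,0.3,-0.37,0,0],[0,0.35,-0.24,0,0],[0,0.38,-0.17,0,0],[0,0.39,-0.13,0,0],[0,0.4,-0.1,0,0],[0,0.41,-0.06,0,0],[0,0,0,0,0]]' 30
python3 -c "
from h import *
a=1.46;to(bar(.03,-.128*np.cos(a),.128*np.sin(a)+.004))"
```

```text
time_s: 5.55
ee_pos: [0.5558, 0.2008, 0.1492]
orientation: [0.002, -0.087, 0.996, -0.0]
force: [0.5, -0.3, 10.5]
grip_width: 0.0088
t 5.55 tcp [0.5558 0.2008 0.1492] hinge frame [ 30.0593 -13.0216 115.2312] tool shift/30mm [ 0.0024 -0.0377  0.1005] roll 0.025595143969763257 F [ 0.4528 -0.2797 10.4602] w 0.008760709636819445
```

```bash
python3 -m crank '[[0,0.42,-0.09,0,0],[0,0.41,0.02,0,0],[0,0.41,0.06,0,0],[0,0.4,0.1,0,0],[0,0.39,0.14,0,0],[0,0.37,0.18,0,0],[0,0.36,0.22,0,0],[0,0.33,0.25,0,0]]' 30
python3 -c "
from h import *
a=2.26;to(bar(.03,-.128*np.cos(a),.128*np.sin(a)+.006))"
```

```text
time_s: 6.35
ee_pos: [0.5395, 0.2923, 0.1203]
orientation: [0.0, -0.087, 0.996, 0.0]
force: [4.6, -1.7, 0.5]
grip_width: 0.0088
t 6.35 tcp [0.5395 0.2923 0.1203] hinge frame [29.5753 79.9616 86.3025] tool shift/30mm [-0.0142  0.0479  0.0173] roll 0.01410251131404916 F [ 4.6455 -1.6838  0.4662] w 0.00875761392319348
```

Forces are now low and the arc is tracking.

```bash
python3 -m crank '[[0,0.31,0.28,0,0],[0,0.28,0.31,0,0],[0,0.25,0.33,0,0],[0,0.21,0.36,0,0],[0,0.18,0.38,0,0],[0,0.14,0.39,0,0],[0,0.1,0.4,0,0],[0,0,0,0,0]]' 30
python3 -c "
from h import *
a=3.14;to(bar(.03,-.128*np.cos(a),.128*np.sin(a)+.006))"
```

```text
time_s: 7.15
ee_pos: [0.5316, 0.3367, 0.0454]
orientation: [0.0, -0.087, 0.996, 0.001]
force: [5.3, 11.7, 0.8]
grip_width: 0.0086
t 7.15 tcp [0.5316 0.3367 0.0454] hinge frame [ 29.3933 124.9697  11.3784] tool shift/30mm [-0.0196  0.0986  0.8061] roll 0.013310288595769215 F [ 5.2788 11.674   0.8022] w 0.008565369933202921
```

```bash
python3 -m crank '[[0,0.12,0.4,0,0],[0,0.08,0.4,0,0],[0,0,0.1,0,0],[0,0,0,0,0],[0,0,0,0,0],[0,0,0,0,0]]' 30
python3 - <<'E'
from h import *
import cv2
a=3.14;to(bar(.03,-.128*np.cos(a),.128*np.sin(a)+.006))
d=ctrl.snapshot("side");cv2.imwrite("pics/s2.png",cv2.resize(d["image"][170:350,150:330,::-1],None,fx=3,fy=3,interpolation=2))
E
```

```text
time_s: 7.75
ee_pos: [0.5308, 0.3399, 0.0184]
orientation: [-0.0, -0.086, 0.996, -0.001]
force: [7.7, 0.4, -1.1]
grip_width: 0.0086
t 7.75 tcp [0.5308 0.3399 0.0184] hinge frame [ 29.1924 128.2818 -15.6352] tool shift/30mm [-0.0268 -0.0095 -0.0946] roll 0.009141863591082267 F [ 7.667   0.3947 -1.0745] w 0.008580121688697491
```

View pics/s2.png

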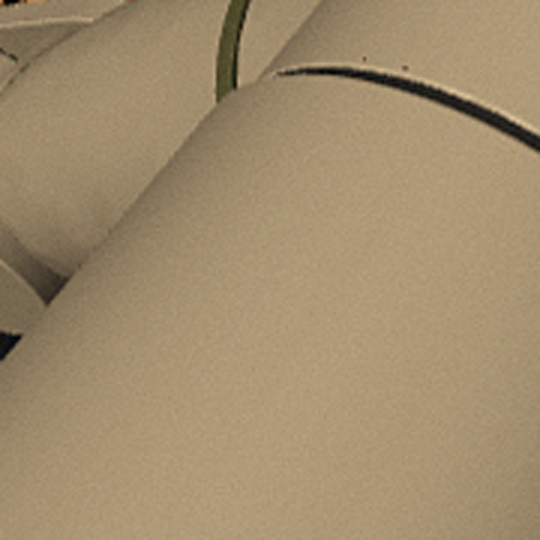

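The arm blocks the side view. I'll press a little to feel for the stop.

```bash
python3 -m crank '[[0,0,0.12,0,0],[0,0,0,0,0],[0,0,0,0,0]]' 30
python3 -c "
from h import *
to(bar(.03,.128,.006))"
```

```text
time_s: 8.1
ee_pos: [0.5309, 0.34, 0.0159]
orientation: [-0.0, -0.086, 0.996, -0.0]
force: [3.4, -3.2, 7.0]
grip_width: 0.0083
t 8.1 tcp [0.5309 0.34   0.0159] hinge frame [ 29.2678 128.3448 -18.1282] tool shift/30mm [-0.0243 -0.0117 -0.1709] roll 0.007918175801655547 F [ 3.3641 -3.1507  7.0449] w 0.008321363953487558
```

```bash
python3 -m crank '[[0,0,0.1,0,0],[0,0,0,0,0],[0,0,0,0,0],[0,0,0,0,0]]' 30
python3 -c "
from h import *
to(bar(.03,.128,0))"
```

```text
time_s: 8.5
ee_pos: [0.5311, 0.34, 0.0153]
orientation: [0.0, -0.086, 0.996, -0.001]
force: [-4.0, -7.0, 26.4]
grip_width: 0.0084
t 8.5 tcp [0.5311 0.34   0.0153] hinge frame [ 29.5055 128.3531 -18.7373] tool shift/30mm [-0.0165 -0.0118  0.0088] roll 0.010459105662805612 F [-3.9912 -7.0337 26.4412] w 0.008406008692310679
```

Hard stop at 26 N, so the cap is closed. Release, rise and look with the wrist camera.

```bash
python3 -m crank '[[0,0,-0.08,0,0.3],[0,0,0,0,0.3],[0,0,-0.7,0,0.3],[0,0,-0.7,0,0.3],[0,0,-0.8,0,0.3],[0.5,0,0,0,0.3],[0.5,0,0,0,0.3],[0,0,0,0,0.3]]' 30
python3 - <<'E'
from h import *
import cv2
to(bar(-.03,.128,0))
d=ctrl.snapshot("wrist");cv2.imwrite("pics/w2.png",d["image"][:,:,::-1])
np.save("w2.npy",np.array(d["cam_to_world"]))
E
```

```text
time_s: 9.3
ee_pos: [0.4987, 0.3349, 0.0801]
orientation: [-0.003, -0.087, 0.996, -0.001]
force: [0.6, 1.0, -0.4]
grip_width: 0.0257
t 9.3 tcp [0.4987 0.3349 0.0801] hinge frame [ -3.3071 128.8942  46.0677] tool shift/30mm [ 0.8781 -0.0261  2.1737] roll 0.017268254906059877 F [ 0.5521  0.9675 -0.4102] w 0.02574961103974836
```

View pics/w2.png

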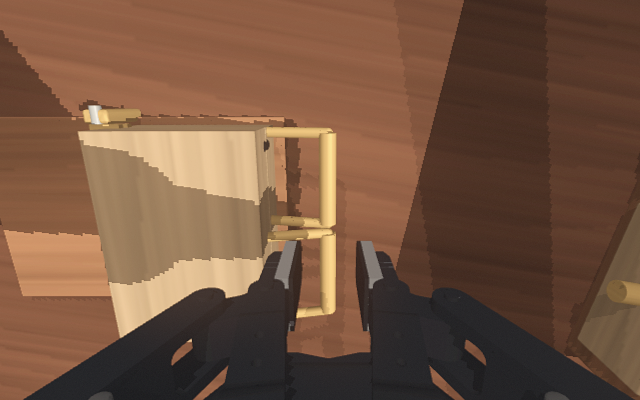

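The cap is closed on the full tray and both bars lie in line at column 328: the full bar on rows 135 to 225, the cap bar on rows 237 to 312.

Run:
```python
from h import *
d=dict(fx=331.16,fy=331.16,cx=328.24,cy=198.62,cam_to_world=np.load("w2.npy"))
F=np.c_[xh,yh,[0,0,1]]
for p in ((328,133),(328,226),(328,180),(328,237),(328,312)):
    w=plane(d,p,.034);print(p,(w-H)@F*1000)
a=np.linspace(0,3.14,33);y=128*np.cos(a)/30;z=-128*np.sin(a)/30
print(np.round(np.c_[a[1:],np.diff(y),np.diff(z)],2))
```

```text
(328, 133) [-58.5603 127.5475   0.    ]
(328, 226) [ -2.8344 127.6584  -0.    ]
(328, 180) [-31.4921 127.6014   0.    ]
(328, 237) [  4.3653 127.6727   0.    ]
(328, 312) [ 57.4678 127.7784   0.    ]
[[ 0.1  -0.02 -0.42]
 [ 0.2  -0.06 -0.41]
 [ 0.29 -0.1  -0.41]
 [ 0.39 -0.14 -0.39]
 [ 0.49 -0.18 -0.38]
 [ 0.59 -0.22 -0.36]
 [ 0.69 -0.25 -0.34]
 [ 0.78 -0.28 -0.31]
 [ 0.88 -0.31 -0.28]
 [ 0.98 -0.34 -0.25]
 [ 1.08 -0.36 -0.22]
 [ 1.18 -0.38 -0.18]
 [ 1.28 -0.39 -0.14]
 [ 1.37 -0.41 -0.1 ]
 [ 1.47 -0.41 -0.06]
 [ 1.57 -0.42 -0.02]
 [ 1.67 -0.42  0.02]
 [ 1.77 -0.41  0.06]
 [ 1.86 -0.41  0.1 ]
 [ 1.96 -0.39  0.14]
 [ 2.06 -0.38  0.18]
 [ 2.16 -0.36  0.21]
 [ 2.26 -0.34  0.25]
 [ 2.36 -0.31  0.28]
 [ 2.45 -0.28  0.31]
 [ 2.55 -0.25  0.34]
 [ 2.65 -0.22  0.36]
 [ 2.75 -0.18  0.38]
 [ 2.85 -0.14  0.39]
 [ 2.94 -0.1   0.41]
 [ 3.04 -0.06  0.41]
 [ 3.14 -0.02  0.42]]
```

```bash
python3 -m crank '[[0.9,-0.03,0,0,0.3],[0,0,0,0,0.3],[0,0,0.7,0,0.3],[0,0,0.7,0,0.3],[0,0,0.7,0,0.3],[0,0,0,0,0.3],[0,0,0,0,0.3]]' 50
python3 -c "
from h import *
to(bar(-.03,.1278,0))"
python3 -m crank '[[0,0,0.05,0,0],[0,0,0,0,0],[0,0,0,0,0],[0,0,0,0,0],[0,0,0,0,0]]' 50
python3 -c "
from h import *
to(bar(-.03,.1278,0))"
```

```text
time_s: 10.05
ee_pos: [0.4758, 0.33, 0.0186]
orientation: [0.0, -0.086, 0.996, 0.0]
force: [0.6, 1.6, 2.4]
grip_width: 0.0258
t 10.05 tcp [0.4758 0.33   0.0186] hinge frame [-26.6838 127.9795 -15.4215] tool shift/30mm [ 0.1106 -0.0059  0.1193] roll 0.009178399267142368 F [0.5926 1.6324 2.442 ] w 0.02582106332344911
time_s: 10.55
ee_pos: [0.4752, 0.33, 0.0172]
orientation: [0.0, -0.086, 0.996, 0.0]
force: [2.8, 5.4, -3.7]
grip_width: 0.0083
t 10.55 tcp [0.4752 0.33   0.0172] hinge frame [-27.3071 128.0728 -16.7947] tool shift/30mm [ 0.0898 -0.009   0.0734] roll 0.010251563545735642 F [ 2.757   5.441  -3.7334] w 0.008311821847836815
```

```bash
python3 -m crank '[[0,-0.02,-0.42,0,0],[0,-0.06,-0.41,0,0],[0,-0.1,-0.41,0,0],[0,-0.14,-0.39,0,0],[0,-0.18,-0.38,0,0],[0,-0.22,-0.36,0,0],[0,0,0,0,0]]' 50
python3 -c "
from h import *
a=.59;to(bar(-.03,.128*np.cos(a),.128*np.sin(a)+.002))"
```

```text
time_s: 11.25
ee_pos: [0.479, 0.3091, 0.09]
orientation: [0.001, -0.086, 0.996, 0.001]
force: [-1.0, 8.6, 3.5]
grip_width: 0.0077
t 11.25 tcp [0.479  0.3091 0.09  ] hinge frame [-27.1582 106.8366  56.0155] tool shift/30mm [ 0.0949 -0.016   0.0598] roll 0.005256629830165949 F [-1.0379  8.5961  3.5108] w 0.00769665393686873
```

```bash
python3 -m crank '[[0,-0.23,-0.38,0,0],[0,-0.28,-0.33,0,0],[0,-0.31,-0.28,0,0],[0,-0.34,-0.25,0,0],[0,-0.36,-0.22,0,0],[0,-0.38,-0.18,0,0],[0,0,0,0,0]]' 50
python3 -c "
from h import *
a=1.18;to(bar(-.03,.128*np.cos(a),.128*np.sin(a)+.004))"
```

```text
time_s: 11.95
ee_pos: [0.489, 0.2528, 0.14]
orientation: [0.001, -0.086, 0.996, 0.001]
force: [-3.3, 6.4, 14.7]
grip_width: 0.008
t 11.95 tcp [0.489  0.2528 0.14  ] hinge frame [-26.8934  49.6632 106.0027] tool shift/30mm [ 0.1038 -0.0304  0.088 ] roll 0.003466438038026709 F [-3.2509  6.3899 14.7208] w 0.00795399106879453
```

```bash
python3 -m crank '[[0,-0.39,-0.2,0,0],[0,-0.41,-0.13,0,0],[0,-0.41,-0.06,0,0],[0,-0.42,-0.02,0,0],[0,-0.42,0.02,0,0],[0,-0.41,0.06,0,0],[0,-0.41,0.1,0,0],[0,0,0,0,0]]' 50
python3 -c "
from h import *
a=1.86;to(bar(-.03,.128*np.cos(a),.128*np.sin(a)+.006))"
```

```text
time_s: 12.75
ee_pos: [0.5041, 0.1661, 0.1455]
orientation: [0.001, -0.086, 0.996, -0.0]
force: [2.0, -2.9, 6.1]
grip_width: 0.0079
t 12.75 tcp [0.5041 0.1661 0.1455] hinge frame [-26.833  -38.3305 111.4903] tool shift/30mm [0.1057 0.0609 0.0599] roll -0.0005032475050370522 F [ 1.9823 -2.9201  6.1113] w 0.007919720565062818
```

```bash
python3 -m crank '[[0,-0.37,0.14,0,0],[0,-0.37,0.18,0,0],[0,-0.36,0.21,0,0],[0,-0.34,0.25,0,0],[0,-0.31,0.28,0,0],[0,-0.28,0.31,0,0],[0,0,0,0,0]]' 50
python3 -c "
from h import *
a=2.45;to(bar(-.03,.128*np.cos(a),.128*np.sin(a)+.006))"
```

```text
time_s: 13.45
ee_pos: [0.5146, 0.1054, 0.1028]
orientation: [0.001, -0.086, 0.996, -0.001]
force: [5.6, -5.1, 0.4]
grip_width: 0.0078
t 13.45 tcp [0.5146 0.1054 0.1028] hinge frame [-26.8735 -99.9638  68.7621] tool shift/30mm [0.1042 0.0458 0.0041] roll 0.0028307560132168064 F [ 5.6214 -5.0611  0.4466] w 0.007768577188676893
```

```bash
python3 -m crank '[[0,-0.25,0.34,0,0],[0,-0.22,0.36,0,0],[0,-0.18,0.38,0,0],[0,-0.14,0.39,0,0],[0,-0.1,0.41,0,0],[0,-0.06,0.41,0,0],[0,0,0,0,0]]' 50
python3 -c "
from h import *
a=3.14;to(bar(-.03,.128*np.cos(a),.0))"
```

```text
time_s: 14.15
ee_pos: [0.5192, 0.0786, 0.0331]
orientation: [0.0, -0.086, 0.996, -0.0]
force: [8.8, -1.7, -3.4]
grip_width: 0.0076
t 14.15 tcp [0.5192 0.0786 0.0331] hinge frame [ -26.9433 -127.2091   -0.9443] tool shift/30mm [ 0.1024 -0.0257  0.6018] roll 0.009809643865301698 F [ 8.7962 -1.7393 -3.3964] w 0.007554322765652626
```

```bash
python3 -m crank '[[0,-0.03,0.25,0,0],[0,0,0.2,0,0],[0,0,0.1,0,0],[0,0,0,0,0],[0,0,0,0,0]]' 50
python3 -c "
from h import *
to(bar(-.03,-.128,0))"
```

```text
time_s: 14.65
ee_pos: [0.5197, 0.078, 0.0195]
orientation: [0.001, -0.087, 0.996, -0.001]
force: [-1.7, -1.4, 21.3]
grip_width: 0.0079
t 14.65 tcp [0.5197 0.078  0.0195] hinge frame [ -26.6133 -127.7846  -14.4507] tool shift/30mm [ 0.1132 -0.0068  0.1514] roll 0.016278223970860317 F [-1.6834 -1.3737 21.2628] w 0.007853235847338791
```

```bash
python3 -m crank '[[0,0,-0.06,0,0.3],[0,0,0,0,0.3],[0,0,0,0,0.3],[0,0,-0.7,0,0.3],[0,0,-1,0,0.3],[0,0,-1,0,0.3],[0,0,-1,0,0.3],[0,0,-1,0,0.3]]' 50
python3 -m crank '[[1,0,-1,0,0.3],[1,0,0,0,0.3],[1,0,0,0,0.3],[1,0,0,0,0.3],[1,0,0,0,0.3],[1,0,0,0,0.3],[0,0,0,0,0.3]]' 50
python3 - <<'E'
from h import *
import cv2
to(bar(-.03,-.128,0))
im=[]
a=ctrl.snapshot("top")["image"][150:270,160:310,::-1];b=ctrl.snapshot("side")["image"][175:325,180:320,::-1]
cv2.imwrite("pics/f.png",np.hstack([cv2.resize(x,(400,400),interpolation=2) for x in (a,b)]))
E
```

```text
time_s: 15.45
ee_pos: [0.5181, 0.0786, 0.1615]
orientation: [-0.001, -0.087, 0.996, 0.0]
force: [0.3, 1.0, 0.3]
grip_width: 0.0253
time_s: 16.15
ee_pos: [0.3387, 0.0476, 0.1905]
orientation: [-0.001, -0.086, 0.996, 0.0]
force: [-0.5, -0.3, 1.0]
grip_width: 0.0255
t 16.15 tcp [0.3387 0.0476 0.1905] hinge frame [-210.0715 -126.821   156.4648] tool shift/30mm [-6.0149 -0.0478  5.8359] roll 0.008379920050358702 F [-0.4579 -0.3048  1.0093] w 0.025475801348197148
```

View pics/f.png

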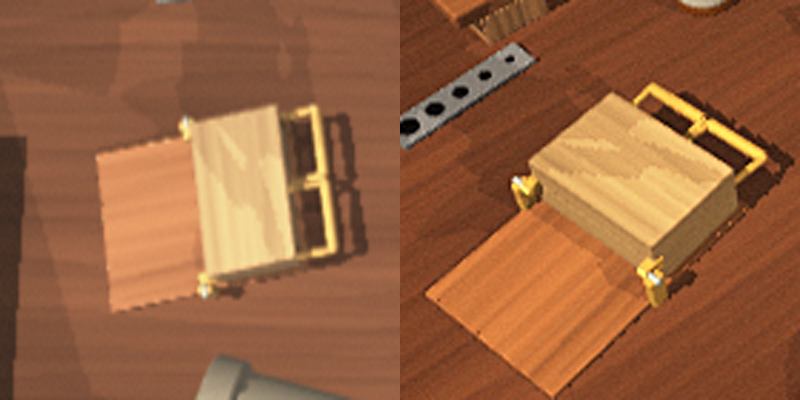

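The pair lies closed and flat on the empty side. The bars are in line (left panel, columns 318 to 330), the bare foot board shows on the old side, and no pegs have fallen out. Handing in.

```bash
python3 -c "
from station import ctrl
print(ctrl.sense()['force']);ctrl.sign_off()"
```

```text
[0.60575531 0.48476749 0.15409321]
the job is handed in; nothing more can be done
```

I folded the ebony pair's empty tray over onto the full one, then swung both closed trays by the full tray's bar to the side where the empty tray lay. I let go, moved the arm clear and handed the job in at about 16 s.

- **Cap fold:** pressing down met a hard stop at 26 N. The wrist picture then showed the trays closed and the two bars in one line.
- **Final position:** pressing down again met about 21 N. The last top and side pictures show both trays flat and closed on the correct side, with the bars still in line and no pegs outside. The wrist force after release was under 1 N.
- **Not checked:** the pegs are hidden inside the closed trays, so I could not see where they lie. I did not measure the tray angles directly. The arm never touched the bone pair, but I did not look at it again at the end.
- **Disagreement:** along both arcs the gripper rode 2 to 6 mm higher above the bar than planned, with up to about 15 N of force along the radius. I corrected for this on the way.

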